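Load the last sample jar on the shaker and start it from the guarded starter

TASK

Set the last hexagonal sample jar down (do not drop it) in the empty place in the front row of the shaker tray, standing flat on the mat and snug, its flat sides against the three jars around that place, and let go of it. Only then flip up the steel guard on the starter box until it stays open by itself, and press the start button under it right down; leave the guard up. Do not disturb the packed jars or the other things lying on the bench.

Things in the scene. Friction and masses are not known exactly. Their poses are not given: they have to be found in the camera images.
- jar_last: The jar to load, alone on the bench: white plastic hexagonal prism, 64 mm across flats, 74 mm over corners, 78 mm tall; black round screw cap, 38 mm in diameter, from 86 to 120 mm above the underside (grip it by the cap; caps of touching jars are 26 mm apart). 0.3 to 0.6 kg. Origin: centre of the underside; z up, x to a corner, y square to a flat; a sixth of a turn looks the same.
- shaker: White platform shaker, 230 x 230 mm, fixed, with a steel tray on top. Origin: footprint centre at bench level; x to the back (away from its control panel), y left, z up. The tray's black mat is 100 mm above the bench, its rim 15 mm above the mat; inside the rim 208 (x) by 200 mm (y). Six jars stand in a hexagonal pack: rows of two (back), three (middle), one (front), their axes along the shaker's.
- empty_place (a point): Centre of the empty place on the mat: front row (nearest the panel), left half (+y); axes of the shaker. A jar here, axes along the shaker's, meets jar_front on its -y flat and jar_mid and jar_end on its two back flats with about 1 mm play. The tray is clear for 19 mm in front of a jar here and 35 mm to its left, so it can be lowered a few mm short and slid home.
- jar_front: Packed jar, same as jar_last (origin: centre of the underside), standing in the tray: 65 mm to the right (-y) of the empty place, front row.
- jar_mid: Packed jar, same as jar_last (origin: centre of the underside), standing in the tray: middle of the middle row, behind the empty place to the right.
- jar_end: Packed jar, same as jar_last (origin: centre of the underside), standing in the tray: left (+y) end of the middle row, behind the empty place to the left.
- jar_far_end: Packed jar, same as jar_last (origin: centre of the underside), standing in the tray: right (-y) end of the middle row.
- jar_back_a: Packed jar, same as jar_last (origin: centre of the underside), standing in the tray: back row, right.
- jar_back_b: Packed jar, same as jar_last (origin: centre of the underside), standing in the tray: back row, left.
- console: Grey starter box, fixed: 170 mm deep (x), 120 mm wide (y), flat top 76 mm above the bench. Origin: at bench level straight under the guard's hinge line; x to the back, y along the hinge, z up. The box reaches from 165 mm in front of the origin to 5 mm behind it. A stop mushroom stands 26 mm out of its front face, 40 mm above the bench; it is not used.
- guard_hinge (a point): Middle of the guard's hinge line, 77 mm above the bench, near the back edge of the starter box; axes of the box (the hinge runs along y). The guard when shut is a plain steel hood, open below, 48 mm wide, from 8 to 100 mm in front of the hinge line, its roof 42 mm above it. The box top lies 1 mm below the hinge line, with nothing standing on it beside the guard.
- guard (a joint): Angle of the guard in rad: 0 shut, 1.83 open against its stop. A light hood (90 g) hinged at the back: its front edge swings up and over to the back, away from the front face. Let go below about 1.1 it falls shut, above about 1.25 it falls open to the stop and stays.
- guard_grip (a point): Point midway between the guard's two side walls, 72 mm in front of the hinge line and 25 mm above it when shut; moves with the guard and has its axes. Here the guard can be pinched from above across its side walls (48 mm), which turn between the fingers as it swings; or lift it under the thumb lip on its front wall (14 mm long, 40 mm wide, 22 mm above the hinge line).
- start (a joint): Travel of the start button in m: 0 out, 0.007 right down. Sprung: about 2 N to begin, 6 N right down; it comes back out when let go.
- start_top (a point): Centre of the start button's top, 98 mm above the bench when out, 52 mm in front of the hinge line: black, 30 mm in diameter, standing 12 mm out of a steel bezel (36 mm across, 10 mm high); pressed straight down. The guard covers it when shut.
- small_bowl: Steel bowl, 96 mm across, 40 mm high, loose on the bench. Origin: centre of the underside.
- beaker: Glass beaker, 72 mm across, 95 mm high, loose. Origin: centre of the underside.
- large_bowl: Steel bowl, 210 mm across, 75 mm high, loose. Origin: centre of the underside.
- sprayer: Grey hand sprayer with a black pump head, 88 mm across, 244 mm high, loose. Origin: centre of the underside.
- scraper: Spatula with a wooden handle, 240 mm long, lying on the bench along its x. Origin: middle of its length, on the bench.
Not all that is in view belongs to the job. Leave any green look-alike of the jar_mid alone.

How it is judged:
On the way, in this order (a step that is already met when the one before it is completed fails the run):
1. the last jar stands released in the empty place, snug against its three neighbours (horizontal distance between jar_last and jar_front below 0.068 m and horizontal distance between jar_last and jar_mid below 0.068 m and horizontal distance between jar_last and jar_end below 0.068 m and horizontal distance between jar_last and empty_place below 0.012 m and z of jar_last in the frame of shaker between 0.096 and 0.103 m and angle between jar_last's own z axis and vertical below 0.06 rad and (angle between the x axis of jar_last and the x axis of jar_front, either way round below 0.12 rad or angle between the x axis of jar_last and the x axis of jar_front, either way round between 0.9272 and 1.1672 rad) and linear speed of jar_last below 0.02 m/s and contact force between the fingers and jar_last below 0.3 N), for 0.2 s.
2. the guard is flipped up and stays open with nothing touching it (value of joint guard above 1.5 rad and contact force between each of the arm, the fingers and guard below 0.1 N), for 0.3 s.
3. the start button is pressed down with the guard up (value of joint start above 0.005 m and value of joint guard above 1.5 rad), for 0.05 s.
At the end, for the whole second after the job is handed in: Last jar still, upright on the mat, within 12 mm of the place, its centre within 68 mm of its three neighbours' (64 touches), flats within 0.12 rad of jar_front's; other jars upright on the mat, moved under 12 mm; guard above 1.5 rad; start button less than 1.5 mm down (horizontal distance between jar_last and jar_front below 0.068 m and horizontal distance between jar_last and jar_mid below 0.068 m and horizontal distance between jar_last and jar_end below 0.068 m and horizontal distance between jar_last and empty_place below 0.012 m and z of jar_last in the frame of shaker between 0.096 and 0.103 m and angle between each of jar_last, jar_front, jar_mid, jar_end, jar_far_end, jar_back_a, jar_back_b's own z axis and vertical below 0.06 rad and (angle between the x axis of jar_last and the x axis of jar_front, either way round below 0.12 rad or angle between the x axis of jar_last and the x axis of jar_front, either way round between 0.9272 and 1.1672 rad) and linear speed of jar_last below 0.02 m/s and z of each of jar_front, jar_mid, jar_end, jar_far_end, jar_back_a, jar_back_b in the frame of shaker below 0.103 m and distance of each of jar_front, jar_mid, jar_end, jar_far_end, jar_back_a, jar_back_b from where it was at the start of the episode below 0.012 m and value of joint guard above 1.5 rad and value of joint start below 0.0015 m).
It fails at once if the last jar is dropped: out of the fingers while more than 10 mm above the mat's level (z of jar_last in the frame of shaker above 0.11 m and contact force between the fingers and jar_last below 0.05 N).
It fails at once if a packed jar is knocked over or lifted out (angle between any of jar_front, jar_mid, jar_end, jar_far_end, jar_back_a, jar_back_b's own z axis and vertical above 0.35 rad or z of any of jar_front, jar_mid, jar_end, jar_far_end, jar_back_a, jar_back_b in the frame of shaker above 0.13 m).
It fails at once if another thing on the bench is moved by more than 30 mm (distance of any of small_bowl, beaker, large_bowl, sprayer, scraper from where it was at the start of the episode above 0.03 m).
It also fails if it takes over 64 s, if anything falls off the work surface, if the arm or the gripper's body presses on something with over 40 N, if the wrist force passes 120 N, or if a joint passes its speed limit or range.

ROBOT

A 6-joint arm with a two-finger parallel gripper is mounted at the origin on the work surface. World frame = base frame: x ahead of the robot, y to its left, z up, the work surface at z = 0. Lengths are in m, angles in rad, forces in N, time in s.
With the tool pointing down it reaches from about 0.3 to 0.875 m from the base axis. Payload 6.4 kg.
Tool frame: the origin (TCP) lies at the very end of the fingers, on their centre line; the grasp point (between the pads) lies 19 mm behind it; z points along the fingers, y is the direction in which the jaws open and shut (so a half turn about z gives the same grasp; the last joint's range is limited). The gripper opens to 85 mm and grips with 20 to 120 N. Pads are 22 mm wide; open, the fingers measure 114 mm over their backs; the gripper's body (76 mm by 85 mm) begins 54 mm behind the grasp point. The pads swing forward as they close: fully open they stand 13 mm farther back than shut.
Start: joints at [0.979, 0.181, 1.607, -0, 1.354, -0.206], TCP at [0.216, 0.533, 0.231] pointing down, gripper open.
Joint ranges: [-2.99, 2.99], [-0.89, 2.07], [0.3, 2.58], [-1.14, 4.28], [0, 2.63], [-3.12, 3.12]. Speed limits (rad/s): [2.57, 2.57, 3.01, 3.14, 3.14, 3.14].

INTERFACE

Orientations are given as a rotation vector (axis times angle).
In Python, from plant import bot gives the robot as it stands. The module is installed in compiled form; this text tells all that it offers.
- The arm moves only by the shell command python3 -m pendant 'ROWS'. ROWS is JSON, a list of rows, each an object of numbers: "x", "y", "z": the shift along the world's x, y, z in cm; "ax", "ay", "az": the turn, a rotation vector about the world's x, y, z in rad; "claw": the closure in counts, from 0 (fully open) to 255 (shut). A call has 1 to 8 rows; each row is the pose to reach, as a shift and turn from the pose commanded when the call began; what a row does not reach only later rows make up. A row lasts 1/10 s, in which the tool goes at most 50 mm and 8.59 degrees, less where a joint would pass 70% of its speed; a pose out of reach is approached as far as the arm can. A call with a gripper value outside its range is refused whole. The fingers move at their own pace and stop on an object; the grip force is fixed at half the most. Time passes only in rows, so rows that repeat a pose let the fingers close. It gives the time, the measured TCP pose, the force and the opening at its end, in the units of the state.
- bot.get_state(): the state, without advancing time (a new reading comes with each control period).
- bot.read_camera(name): name is "scene" or "top"; returns the picture (480x640x3 uint8, red, green, blue); there is no depth.
- bot.camera_params(name): a dict with "camera_matrix" (3x3 intrinsics, pixels), "k1" (the pictures are not rectified: a ray, as slopes to the right and down, at radius r is drawn at 1 + k1 r^2 times it, then the intrinsics apply), "world_to_cam" (4x4, takes a point from world to camera coordinates). Camera axes: x right, y down, z forward; pixel columns grow to the right and rows downward; lengths in m; the calibration is good to about 2 mm. A picture is of the moment at which its call begins. camera_params takes no time and is no camera call.
- bot.sign_off(): hands the job in, once; it reports no verdict.
The state is a dict: "clock": time; "joint_positions": joint angles; "joint_vel": joint speeds; "tau": joint torques, N m; "tcp_pos": TCP position; "tcp_rot": TCP orientation; "wrist_force": force on the tool from outside, world axes, zero at the start; "moment": the same for the moment, N m; "grip_width": finger opening in m.
Only numpy, scipy, OpenCV 4.12 (cv2) and the standard library are available. Lean on these libraries where they do the work, as an engineer would, in place of code of your own. Each camera call takes 0.05 s, during which the arm holds its last target. There are 200 camera calls.

## Working session

There is one attempt and no reset: what is moved stays moved. The work goes in short steps, Python scripts to look and compute and a shell command to move; the robot and the scene stay as the last step left them, time stands still between calls to the robot, and variables do not carry over. Pictures are saved under pics/ and viewed, about 8 in all and at most 12, crops included, and the job is handed in when it is done.

```bash
mkdir -p pics; cat > h.py <<'E'
import numpy as np, cv2
from plant import bot
def snap(n,f=None):
    im=bot.read_camera(n)
    if f: cv2.imwrite('pics/'+f,im[:,:,::-1])
    return im
def ray(n,u,v):
    p=bot.camera_params(n);K=np.array(p['camera_matrix']);T=np.array(p['world_to_cam'])
    d=cv2.undistortPoints(np.array([[[u,v]]],float),K,np.array([p['k1'],0,0,0.]))[0,0]  # approx check
    s=np.array([(u-K[0,2])/K[0,0],(v-K[1,2])/K[1,1]]);q=s.copy()
    for _ in range(50): q=s/(1+p['k1']*(q@q))
    R=T[:3,:3];return -R.T@T[:3,3],R.T@np.array([*q,1])
def onz(n,u,v,z):
    c,d=ray(n,u,v);return (c+d*(z-c[2])/d[2])
def proj(n,P):
    p=bot.camera_params(n);K=np.array(p['camera_matrix']);T=np.array(p['world_to_cam'])
    c=T[:3,:3]@np.array(P,float)+T[:3,3];s=c[:2]/c[2];s=s*(1+p['k1']*(s@s))
    return K[:2,:2]@s+K[:2,2]
E
python3 - <<'E'
from h import *
for n in('scene','top'):
    snap(n,n+'0.png');p=bot.camera_params(n);T=np.array(p['world_to_cam'])
    print(n,np.round(p['camera_matrix'],1).tolist(),p['k1'],(-T[:3,:3].T@T[:3,3]).round(3),T[2,:3].round(3))
print(bot.get_state())
E
```

```text
scene [[476.7, 0.0, 320.6], [0.0, 476.7, 242.8], [0.0, 0.0, 1.0]] -0.04098193256336165 [1.408 0.877 0.935] [-0.561 -0.593 -0.578]
top [[592.0, 0.0, 303.9], [0.0, 592.0, 240.6], [0.0, 0.0, 1.0]] -0.13108668991142813 [0.429 0.025 1.545] [ 0.082 -0.016 -0.997]
{'clock': 0.1, 'joint_positions': array([ 9.78692588e-01,  1.81445087e-01,  1.60788920e+00, -1.49992881e-05,
        1.35383194e+00, -2.06313424e-01]), 'joint_vel': array([-8.40905546e-05, -4.08287372e-03, -1.72949394e-03,  2.23839341e-04,
       -2.27064194e-04, -6.60097272e-04]), 'tau': array([ 1.59782528e-03, -4.45873725e+01, -3.52236593e+01, -1.06938651e-04,
        4.16020179e-03,  1.00660750e-04]), 'tcp_pos': array([0.21608016, 0.5323197 , 0.23049553]), 'tcp_rot': array([-6.02127126e-01, -3.08273973e+00,  2.28591846e-03]), 'wrist_force': array([ 0.12298851, -0.01075812,  0.1950391 ]), 'moment': array([ 0.02281429,  0.02455306, -0.01740854]), 'grip_width': 0.08584447317887217}
```

View pics/top0.png

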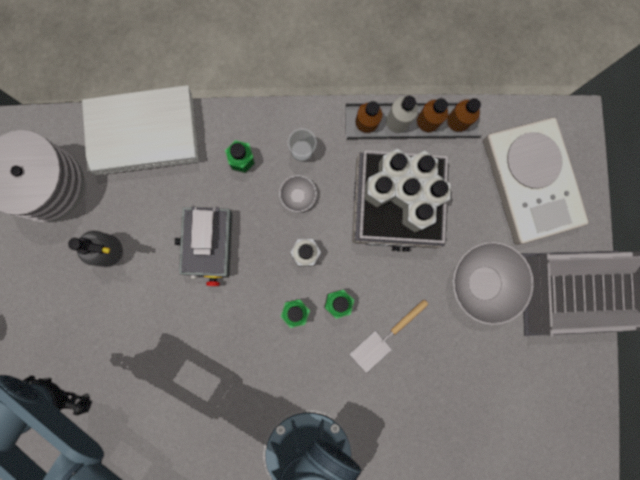

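View pics/scene0.png

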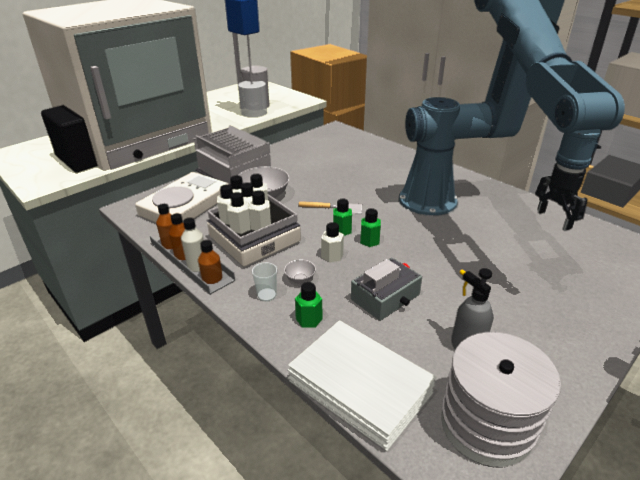

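The top view shows the panel and front row of the shaker facing the robot (image bottom). The empty place is near (393,212), jar_last at (306,252), and the console at (206,242) with its mushroom towards the robot. The scene view agrees. Next are enlarged crops for measuring.

```bash
python3 - <<'E'
from h import *
im=cv2.imread('pics/top0.png')
a=cv2.resize(im[145:255,350:455],None,fx=5,fy=5,interpolation=cv2.INTER_CUBIC)
b=cv2.resize(im[200:290,170:240],None,fx=4,fy=4,interpolation=cv2.INTER_CUBIC)
c=cv2.resize(im[230:275,283:330],None,fx=5,fy=5,interpolation=cv2.INTER_CUBIC)
o=np.zeros((590,800,3),np.uint8);o[:550,:525]=a;o[:360,520:800]=b;o[362:587,560:795]=c[:225];cv2.imwrite('pics/c1.png',o)
g=im.astype(int).max(2)
# caps: dark blobs
for (u0,v0,u1,v1) in [(365,148,455,225),(290,235,325,270)]:
    m=((g[v0:v1,u0:u1]<45)*255).astype(np.uint8)
    n,l,s,ct=cv2.connectedComponentsWithStats(m)
    for i in range(1,n):
        if 60<s[i,4]: print('dark',s[i],ct[i]+[u0,v0])
m=((im.min(2)[230:275,283:330]>130)*255).astype(np.uint8)
cs,_=cv2.findContours(m,0,1);k=max(cs,key=cv2.contourArea)
h=cv2.convexHull(k)[:,0]+[283,230];print('jar hull',h.tolist())
E
```

```text
dark [  2   7  15  22 213] [372.28169014 164.09859155]
dark [ 26   7  15  15 170] [398.04117647 162.01764706]
dark [ 53   9  16  15 181] [425.70718232 163.88950276]
dark [ 11  30  16  15 152] [383.44736842 184.75      ]
dark [ 39  31  15  16 168] [410.9702381  186.60119048]
dark [ 66  33  16  16 177] [438.5819209  188.51977401]
dark [  0  53  37  24 746] [382.66085791 214.20509383]
dark [ 51  57  16  14 164] [423.98780488 211.51829268]
dark [70 58  7 19 78] [438.62820513 215.52564103]
jar hull [[313, 238], [320, 252], [318, 256], [314, 263], [312, 265], [298, 265], [296, 263], [294, 260], [291, 255], [290, 253], [290, 250], [294, 242], [296, 239], [297, 238]]
```

View pics/c1.png

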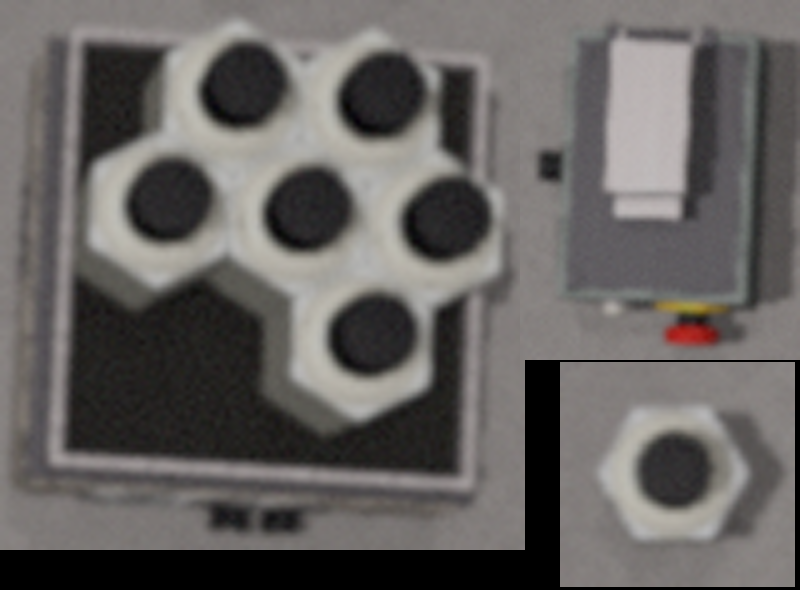

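```bash
python3 - <<'E'
from h import *
im=cv2.imread('pics/top0.png');g=im.astype(int).max(2)
pts=[(398.04,162.02),(425.71,163.89),(383.45,184.75),(410.97,186.6),(438.58,188.52),(423.99,211.52)]
W=np.array([onz('top',u,v,.203)[:2] for u,v in pts])
s=.065;r=s*3**.5/2   # jar coords rel. empty place (x back,y left)
L=np.array([(2*r,0),(2*r,-s),(r,s/2),(r,-s/2),(r,-1.5*s),(0,-s)])
# order: leftmost back is back_b; back row sits between middle jars
def fit(L,W):
    a,b=L.mean(0),W.mean(0);H=(L-a).T@(W-b);t=np.arctan2(H[0,1]-H[1,0],H[0,0]+H[1,1])
    R=np.array([[np.cos(t),-np.sin(t)],[np.sin(t),np.cos(t)]]);return t,R,b-R@a
t,R,p=fit(L,W);print('shaker yaw',t,'empty',p,'res mm',((W-(L@R.T+p))*1000).round(1).tolist())
m=((g[240:265,295:318]<60)*255).astype(np.uint8)
n,l,st,ct=cv2.connectedComponentsWithStats(m);i=1+st[1:,4].argmax();c=ct[i]+[295,240]
print('cap',st[i],c,onz('top',*c,.103))
C=np.array([onz('top',u,v,.078)[:2] for u,v in [(290,251.5),(297,238),(313,238),(320,252),(312,265),(298,265)]])
d=C-C.mean(0);a=np.unwrap(6*np.arctan2(d[:,1],d[:,0]));z=np.exp(6j*np.arctan2(d[:,1],d[:,0])).mean()
print('hex ctr',C.mean(0),'corner yaw mod60',np.angle(z)/6, abs(z))
for nm,uv,zz in [('boxTL',(577,38),.076),('boxTR',(757,36),.076),('boxBL',(570,292),.076),('boxBR',(745,303),.076),('roofTL',(610,38),.119),('roofTR',(693,38),.119),('roofBL',(605,190),.119),('roofBR',(687,193),.119),('lipL',(614,217),.099),('lipR',(682,218),.099)]:
    u=170+(uv[0]-520)/4-.4;v=200+uv[1]/4-.4
    print(nm,onz('top',u,v,zz)[:2].round(4))
E
```

```text
shaker yaw -0.08193144060306484 empty [ 0.60509827 -0.20970577] res mm [[-0.4, 0.1], [-0.4, 0.1], [0.2, -0.8], [0.2, 0.1], [-0.0, 0.3], [0.4, -0.0]]
cap [  5   5  13  14 136] [305.57352941 251.36029412] [ 0.52079605 -0.00144212  0.103     ]
hex ctr [ 5.21898154e-01 -4.65296070e-04] corner yaw mod60 0.4951958893050606 0.986165614825145
boxTL [0.6353 0.3008]
boxTR [0.6339 0.1875]
boxBL [0.4763 0.3062]
boxBR [0.4673 0.1971]
roofTL [0.6288 0.2725]
roofTR [0.6276 0.2218]
roofBL [0.5362 0.2761]
roofBR [0.5333 0.2263]
lipL [0.5209 0.2743]
lipR [0.5194 0.2324]
```

Jar_last is at (0.521, -0.001) and must turn -0.577 rad. The empty place is at (0.605, -0.210) with yaw -0.082. I'll move above the jar with the jaw angle going from 1.185 to 1.542.

```bash
python3 -m pendant '[{"x":10,"y":-17,"z":2,"az":0.12},{"x":20,"y":-35,"z":2,"az":0.24},{"x":30.5,"y":-53.3,"z":2,"az":0.357},{"x":30.5,"y":-53.3,"z":2,"az":0.357},{"x":30.5,"y":-53.3,"z":2,"az":0.357},{"x":30.5,"y":-53.3,"z":2,"az":0.357},{"x":30.5,"y":-53.3,"z":2,"az":0.357},{"x":30.5,"y":-53.3,"z":2,"az":0.357}]'
python3 -m pendant '[{"x":0},{"x":0}]'; python3 -c "
from h import *
s=bot.get_state();print(s['tcp_pos'],s['tcp_rot'],s['joint_positions'])"
```

```text
[0.21608016 0.5323197  0.23049553] [-6.02127126e-01 -3.08273973e+00  2.28591846e-03] [ 9.78692588e-01  1.81445087e-01  1.60788920e+00 -1.49992881e-05
  1.35383194e+00 -2.06313424e-01]schema error: expected keys x, y, z, ax, ay, az, claw
schema error: expected keys x, y, z, ax, ay, az, claw
```

```bash
python3 -m pendant '[{"x":10,"y":-17,"z":2,"ax":0,"ay":0,"az":0.12,"claw":0},{"x":20,"y":-35,"z":2,"ax":0,"ay":0,"az":0.24,"claw":0},{"x":30.5,"y":-53.3,"z":2,"ax":0,"ay":0,"az":0.357,"claw":0},{"x":30.5,"y":-53.3,"z":2,"ax":0,"ay":0,"az":0.357,"claw":0},{"x":30.5,"y":-53.3,"z":2,"ax":0,"ay":0,"az":0.357,"claw":0},{"x":30.5,"y":-53.3,"z":2,"ax":0,"ay":0,"az":0.357,"claw":0},{"x":30.5,"y":-53.3,"z":2,"ax":0,"ay":0,"az":0.357,"claw":0},{"x":30.5,"y":-53.3,"z":2,"ax":0,"ay":0,"az":0.357,"claw":0}]'
```

```text
clock: 0.9
tcp_pos: [0.4154, 0.1841, 0.2459]
tcp_rot: [0.045, 3.141, 0.0]
wrist_force: [1.5, 0.2, 1.0]
grip_width: 0.0854
```

```bash
python3 -m pendant '[{"x":10.5,"y":-18.5,"z":0,"ax":0,"ay":0,"az":0,"claw":0},{"x":10.5,"y":-18.5,"z":0,"ax":0,"ay":0,"az":0,"claw":0},{"x":10.5,"y":-18.5,"z":0,"ax":0,"ay":0,"az":0,"claw":0},{"x":10.5,"y":-18.5,"z":0,"ax":0,"ay":0,"az":0,"claw":0},{"x":10.5,"y":-18.5,"z":0,"ax":0,"ay":0,"az":0,"claw":0},{"x":10.5,"y":-18.5,"z":0,"ax":0,"ay":0,"az":0,"claw":0},{"x":10.5,"y":-18.5,"z":0,"ax":0,"ay":0,"az":0,"claw":0}]'
```

```text
clock: 1.6
tcp_pos: [0.5192, 0.0019, 0.2454]
tcp_rot: [-0.045, -3.14, -0.001]
wrist_force: [0.1, 0.5, -0.5]
grip_width: 0.0854
```

```bash
python3 -m pendant '[{"x":0.2,"y":-0.3,"z":-4,"ax":0,"ay":0,"az":0,"claw":0},{"x":0.2,"y":-0.3,"z":-8,"ax":0,"ay":0,"az":0,"claw":0},{"x":0.2,"y":-0.3,"z":-11,"ax":0,"ay":0,"az":0,"claw":0},{"x":0.2,"y":-0.3,"z":-13,"ax":0,"ay":0,"az":0,"claw":0},{"x":0.2,"y":-0.3,"z":-14.5,"ax":0,"ay":0,"az":0,"claw":0},{"x":0.2,"y":-0.3,"z":-15.6,"ax":0,"ay":0,"az":0,"claw":0},{"x":0.2,"y":-0.3,"z":-15.6,"ax":0,"ay":0,"az":0,"claw":0}]'
```

```text
clock: 2.3
tcp_pos: [0.5204, -0.0003, 0.0887]
tcp_rot: [-0.042, -3.138, -0.001]
wrist_force: [-0.8, -0.1, -0.6]
grip_width: 0.0857
```

```bash
python3 - <<'E'
from h import *
im=snap('top')[...,::-1]; sc=snap('scene')[...,::-1]
a=cv2.resize(im[200:300,250:360],None,fx=4,fy=4,interpolation=cv2.INTER_CUBIC)
b=cv2.resize(sc[190:280,290:380],None,fx=4,fy=4,interpolation=cv2.INTER_CUBIC)
o=np.zeros((400,800,3),np.uint8);o[:400,:440]=a;o[:360,440:]=b;cv2.imwrite('pics/c2.png',o)
E
```

```text
(no output)
```

View pics/c2.png

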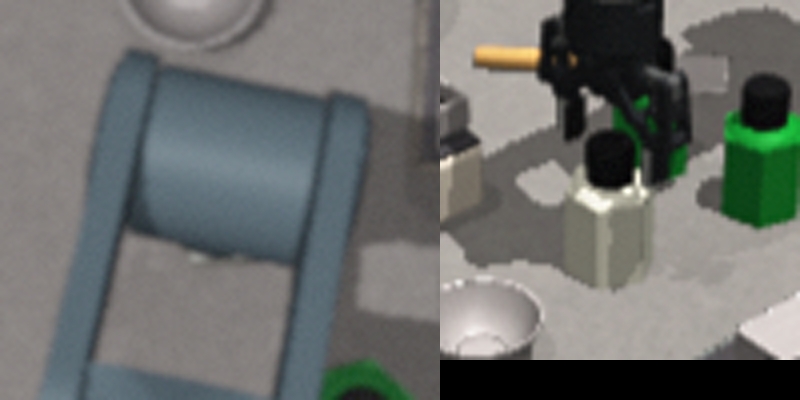

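```bash
python3 - <<'E'
from h import *
f=lambda P:(lambda q:(440+(q[0]-290)*4,(q[1]-190)*4))(proj('scene',P))
for P in [(.5204,-.05,.1),(.5204,.05,.1),(.5204,0,.1),(.5213,-.001,.12),(.5213,-.001,0)]: print(P,np.round(f(P)))
E
```

```text
(0.5204, -0.05, 0.1) [571. 135.]
(0.5204, 0.05, 0.1) [661. 185.]
(0.5204, 0, 0.1) [615. 160.]
(0.5213, -0.001, 0.12) [613. 138.]
(0.5213, -0.001, 0) [612. 261.]
```

The fingers straddle the cap as predicted (cap at crop (610,160), expected (613,150)). Closing now.

```bash
python3 -m pendant '[{"x":0,"y":0,"z":-0.1,"ax":0,"ay":0,"az":0,"claw":255},{"x":0,"y":0,"z":-0.1,"ax":0,"ay":0,"az":0,"claw":255},{"x":0,"y":0,"z":-0.1,"ax":0,"ay":0,"az":0,"claw":255},{"x":0,"y":0,"z":-0.1,"ax":0,"ay":0,"az":0,"claw":255},{"x":0,"y":0,"z":-0.1,"ax":0,"ay":0,"az":0,"claw":255},{"x":0,"y":0,"z":-0.1,"ax":0,"ay":0,"az":0,"claw":255},{"x":0,"y":0,"z":-0.1,"ax":0,"ay":0,"az":0,"claw":255},{"x":0,"y":0,"z":-0.1,"ax":0,"ay":0,"az":0,"claw":255}]'
```

```text
clock: 3.2
tcp_pos: [0.5226, -0.0024, 0.0897]
tcp_rot: [0.046, 3.14, -0.001]
wrist_force: [-0.7, -0.6, 5.2]
grip_width: 0.0366
```

```bash
python3 -m pendant '[{"x":0,"y":0,"z":2,"ax":0,"ay":0,"az":0,"claw":255},{"x":0,"y":0,"z":5,"ax":0,"ay":0,"az":0,"claw":255},{"x":0,"y":0,"z":9,"ax":0,"ay":0,"az":0,"claw":255},{"x":0,"y":0,"z":13,"ax":0,"ay":0,"az":0,"claw":255},{"x":0,"y":0,"z":16,"ax":0,"ay":0,"az":0,"claw":255},{"x":0,"y":0,"z":16,"ax":0,"ay":0,"az":0,"claw":255}]'
python3 -m pendant '[{"x":1,"y":-3,"z":0,"ax":0,"ay":0,"az":-0.1,"claw":255},{"x":3,"y":-7,"z":0,"ax":0,"ay":0,"az":-0.23,"claw":255},{"x":4.5,"y":-11,"z":0,"ax":0,"ay":0,"az":-0.36,"claw":255},{"x":6,"y":-15,"z":0,"ax":0,"ay":0,"az":-0.48,"claw":255},{"x":7,"y":-18,"z":0,"ax":0,"ay":0,"az":-0.577,"claw":255},{"x":7.5,"y":-20,"z":0,"ax":0,"ay":0,"az":-0.577,"claw":255},{"x":7.5,"y":-20,"z":0,"ax":0,"ay":0,"az":-0.577,"claw":255},{"x":7.5,"y":-20,"z":0,"ax":0,"ay":0,"az":-0.577,"claw":255}]'
```

```text
clock: 3.8
tcp_pos: [0.5242, -0.0024, 0.253]
tcp_rot: [0.045, 3.134, -0.002]
wrist_force: [0.3, -0.3, -4.0]
grip_width: 0.036
clock: 4.6
tcp_pos: [0.5961, -0.2013, 0.2469]
tcp_rot: [-0.934, -2.996, -0.002]
wrist_force: [-0.3, 0.8, -5.1]
grip_width: 0.0364
```

```bash
python3 - <<'E'
from h import *
s=bot.get_state();print(s['tcp_pos'],s['tcp_rot'],s['wrist_force'])
im=snap('top')[...,::-1]; sc=snap('scene')[...,::-1];cv2.imwrite('pics/sc3.png',sc);cv2.imwrite('pics/t3.png',im)
a=cv2.resize(im[145:255,340:440],None,fx=4,fy=4,interpolation=cv2.INTER_CUBIC)
b=cv2.resize(sc[165:275,195:295],None,fx=4,fy=4,interpolation=cv2.INTER_CUBIC)
cv2.imwrite('pics/c3.png',np.hstack([a,b]))
E
```

```text
[ 0.5960783  -0.20130085  0.24690678] [-9.33725974e-01 -2.99599142e+00 -2.18324408e-03] [-0.31341732  0.75639465 -5.0959975 ]
```

View pics/c3.png

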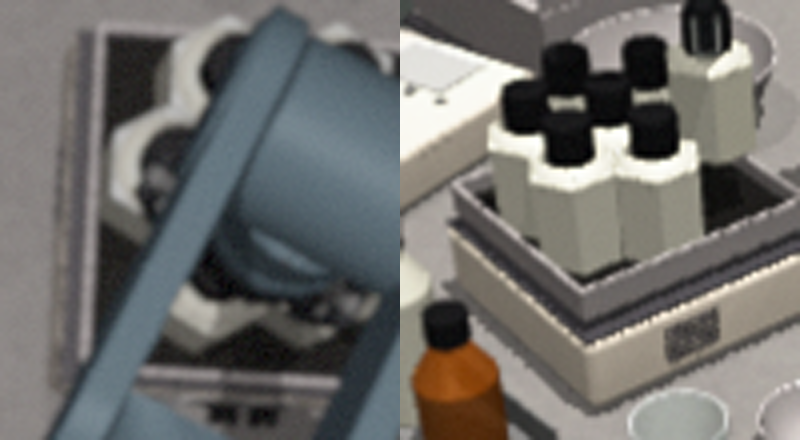

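```bash
python3 - <<'E'
from h import *
f=lambda P:(lambda q:(400+(q[0]-195)*4,(q[1]-165)*4))(proj('scene',P))
c=np.array([.5961,-.2013])
for z in(.157,.157+.078):
  for k in range(6):
    a=.965+k*np.pi/3;P=(*(c+.037*np.array([np.cos(a),np.sin(a)])),z);print(round(z,3),round(a,2),np.round(f(P)))
print('cap mid',f((*c,.157+.103)))
sc=cv2.imread('pics/sc3.png');o=cv2.resize(sc[155:215,255:305],None,fx=10,fy=10,interpolation=cv2.INTER_CUBIC);cv2.imwrite('pics/c4.png',o)
E
```

```text
0.157 0.96 [717. 162.]
0.157 2.01 [755. 147.]
0.157 3.06 [751. 125.]
0.157 4.11 [710. 117.]
0.157 5.15 [673. 131.]
0.157 6.2 [675. 154.]
0.235 0.96 [711.  75.]
0.235 2.01 [750.  61.]
0.235 3.06 [746.  39.]
0.235 4.11 [704.  32.]
0.235 5.15 [665.  46.]
0.235 6.2 [668.  68.]
cap mid (np.float64(704.9283622362368), np.float64(24.657105107254438))
```

View pics/c4.png

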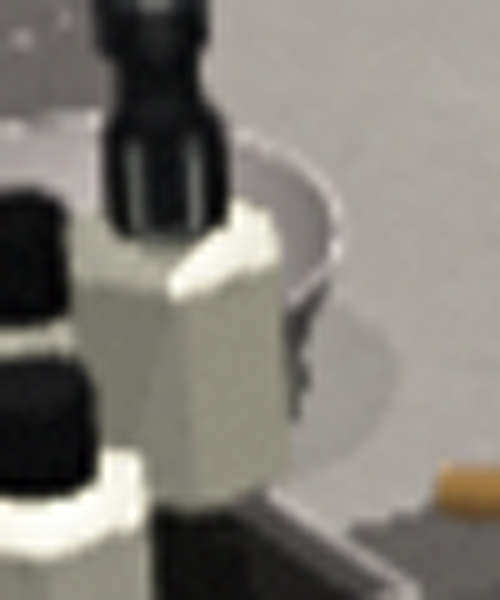

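The held jar appears where expected (near top corner at (272.5,184.3), predicted (272.8,183.8)). Lowering it.

```bash
python3 -m pendant '[{"x":0,"y":0,"z":-1.5,"ax":0,"ay":0,"az":0,"claw":255},{"x":0,"y":0,"z":-3,"ax":0,"ay":0,"az":0,"claw":255},{"x":0,"y":0,"z":-4,"ax":0,"ay":0,"az":0,"claw":255},{"x":0,"y":0,"z":-4.8,"ax":0,"ay":0,"az":0,"claw":255},{"x":0,"y":0,"z":-4.8,"ax":0,"ay":0,"az":0,"claw":255},{"x":0,"y":0,"z":-4.8,"ax":0,"ay":0,"az":0,"claw":255}]'
python3 -m pendant '[{"x":0,"y":0,"z":-0.1,"ax":0,"ay":0,"az":0,"claw":255},{"x":0,"y":0,"z":-0.2,"ax":0,"ay":0,"az":0,"claw":255},{"x":0,"y":0,"z":-0.3,"ax":0,"ay":0,"az":0,"claw":255},{"x":0,"y":0,"z":-0.3,"ax":0,"ay":0,"az":0,"claw":255}]'
```

```text
clock: 5.3
tcp_pos: [0.597, -0.202, 0.2008]
tcp_rot: [-0.937, -2.998, -0.0]
wrist_force: [0.4, -0.4, -3.9]
grip_width: 0.0364
clock: 5.7
tcp_pos: [0.597, -0.202, 0.198]
tcp_rot: [0.937, 2.999, -0.0]
wrist_force: [-0.1, -0.3, -4.1]
grip_width: 0.0365
```

```bash
python3 -m pendant '[{"x":0,"y":0,"z":-0.1,"ax":0,"ay":0,"az":0,"claw":255},{"x":0,"y":0,"z":-0.2,"ax":0,"ay":0,"az":0,"claw":255},{"x":0,"y":0,"z":-0.3,"ax":0,"ay":0,"az":0,"claw":255},{"x":0,"y":0,"z":-0.4,"ax":0,"ay":0,"az":0,"claw":255},{"x":0,"y":0,"z":-0.4,"ax":0,"ay":0,"az":0,"claw":255}]'
python3 -m pendant '[{"x":0,"y":0,"z":-0.1,"ax":0,"ay":0,"az":0,"claw":255},{"x":0,"y":0,"z":-0.2,"ax":0,"ay":0,"az":0,"claw":255},{"x":0,"y":0,"z":-0.2,"ax":0,"ay":0,"az":0,"claw":255}]'
python3 -m pendant '[{"x":0,"y":0,"z":-0.1,"ax":0,"ay":0,"az":0,"claw":255},{"x":0,"y":0,"z":-0.2,"ax":0,"ay":0,"az":0,"claw":255},{"x":0,"y":0,"z":-0.2,"ax":0,"ay":0,"az":0,"claw":255}]'
```

```text
clock: 6.2
tcp_pos: [0.5969, -0.2019, 0.1937]
tcp_rot: [-0.937, -2.998, -0.0]
wrist_force: [0.7, -1.0, -4.6]
grip_width: 0.0368
clock: 6.5
tcp_pos: [0.5969, -0.2019, 0.1917]
tcp_rot: [-0.937, -2.998, -0.0]
wrist_force: [0.1, -0.2, -3.8]
grip_width: 0.0368
clock: 6.8
tcp_pos: [0.597, -0.202, 0.1899]
tcp_rot: [0.937, 2.999, -0.0]
wrist_force: [-0.1, 0.0, -4.0]
grip_width: 0.0364
```

```bash
for i in 1 2; do python3 -m pendant '[{"x":0,"y":0,"z":-0.1,"ax":0,"ay":0,"az":0,"claw":255},{"x":0,"y":0,"z":-0.1,"ax":0,"ay":0,"az":0,"claw":255}]'; done
```

```text
clock: 7.0
tcp_pos: [0.5972, -0.2022, 0.1898]
tcp_rot: [0.937, 2.998, -0.001]
wrist_force: [-1.2, -0.3, 1.5]
grip_width: 0.0365
clock: 7.2
tcp_pos: [0.5974, -0.2023, 0.1898]
tcp_rot: [0.936, 2.997, -0.001]
wrist_force: [-3.7, 1.2, 5.7]
grip_width: 0.0366
```

```bash
python3 -m pendant '[{"x":0,"y":0,"z":0.1,"ax":0,"ay":0,"az":0,"claw":255},{"x":0.2,"y":-0.2,"z":0.1,"ax":0,"ay":0,"az":0,"claw":255},{"x":0.4,"y":-0.4,"z":0.1,"ax":0,"ay":0,"az":0,"claw":255},{"x":0.5,"y":-0.5,"z":0.1,"ax":0,"ay":0,"az":0,"claw":255},{"x":0.5,"y":-0.5,"z":0.1,"ax":0,"ay":0,"az":0,"claw":255}]'
python3 -m pendant '[{"x":0.1,"y":-0.1,"z":0,"ax":0,"ay":0,"az":0,"claw":255},{"x":0.1,"y":-0.1,"z":0,"ax":0,"ay":0,"az":0,"claw":255}]'
python3 -m pendant '[{"x":0.1,"y":-0.1,"z":0,"ax":0,"ay":0,"az":0,"claw":255},{"x":0.1,"y":-0.1,"z":0,"ax":0,"ay":0,"az":0,"claw":255}]'
```

```text
clock: 7.7
tcp_pos: [0.6025, -0.2068, 0.1897]
tcp_rot: [0.937, 2.998, 0.001]
wrist_force: [-3.2, 2.4, 5.5]
grip_width: 0.0364
clock: 7.9
tcp_pos: [0.6031, -0.2073, 0.1899]
tcp_rot: [-0.936, -2.998, -0.002]
wrist_force: [-5.1, 4.0, 8.6]
grip_width: 0.0364
clock: 8.1
tcp_pos: [0.6047, -0.2089, 0.1897]
tcp_rot: [0.936, 2.997, 0.0]
wrist_force: [-1.6, 2.5, 4.5]
grip_width: 0.0365
```

```bash
python3 -m pendant '[{"x":0,"y":-0.1,"z":0.05,"ax":0,"ay":0,"az":0,"claw":255},{"x":0,"y":-0.1,"z":0.05,"ax":0,"ay":0,"az":0,"claw":255}]'
python3 -m pendant '[{"x":0,"y":-0.1,"z":0,"ax":0,"ay":0,"az":0,"claw":255},{"x":0,"y":-0.1,"z":0,"ax":0,"ay":0,"az":0,"claw":255}]'
python3 -m pendant '[{"x":0.1,"y":0,"z":0,"ax":0,"ay":0,"az":0,"claw":255},{"x":0.1,"y":0,"z":0,"ax":0,"ay":0,"az":0,"claw":255}]'
```

```text
clock: 8.3
tcp_pos: [0.6045, -0.2094, 0.1897]
tcp_rot: [0.937, 2.998, 0.002]
wrist_force: [-0.1, 4.8, 5.2]
grip_width: 0.0364
clock: 8.5
tcp_pos: [0.6045, -0.2102, 0.1897]
tcp_rot: [0.936, 2.998, 0.002]
wrist_force: [-0.6, 5.7, 5.4]
grip_width: 0.0364
clock: 8.7
tcp_pos: [0.605, -0.2104, 0.1898]
tcp_rot: [-0.936, -2.998, -0.001]
wrist_force: [-2.0, 4.6, 6.9]
grip_width: 0.0364
```

```bash
python3 - <<'E'
from h import *
sc=snap('scene')[...,::-1];cv2.imwrite('pics/sc5.png',sc)
o=cv2.resize(sc[165:260,210:300],None,fx=6,fy=6,interpolation=cv2.INTER_CUBIC);cv2.imwrite('pics/c5.png',o)
c=np.array([.605,-.2104]);f=lambda P:(proj('scene',P)-[210,165])*6
for k in range(6):
    a=.965+k*np.pi/3;print(k,np.round(f((*(c+.037*np.array([np.cos(a),np.sin(a)])),.178))))
t=-.0819;e=np.array([.6051,-.2097]);R=np.array([[np.cos(t),-np.sin(t)],[np.sin(t),np.cos(t)]])
for nm,l in (('mid',(.0563,-.0325)),('end',(.0563,.0325)),('front',(0,-.065))): 
    q=e+R@l;print(nm,q,np.round(f((*q,.22))))
print('last',np.round(f((*c,.22))))
E
```

```text
0 [359. 209.]
1 [417. 186.]
2 [411. 153.]
3 [349. 142.]
4 [292. 163.]
5 [296. 197.]
mid [ 0.65855251 -0.24669688] [225. 116.]
end [ 0.66387006 -0.18191475] [293. 162.]
front [ 0.59978245 -0.27448212] [282.  62.]
last [349. 105.]
```

View pics/c5.png

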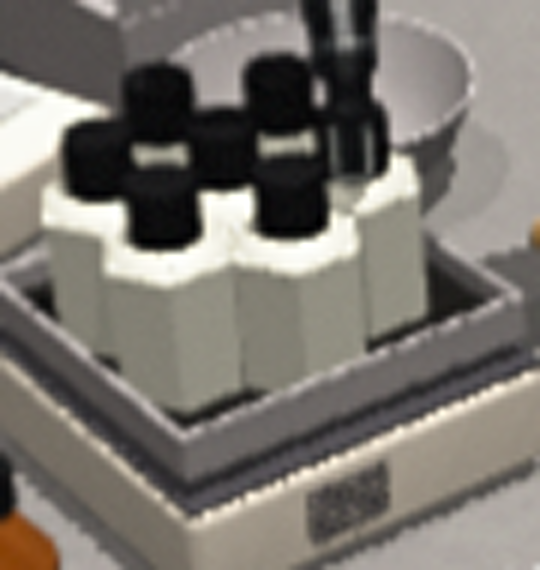

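```bash
python3 -m pendant '[{"x":0.1,"y":0,"z":0,"ax":0,"ay":0,"az":0,"claw":255},{"x":0.15,"y":0,"z":0,"ax":0,"ay":0,"az":0,"claw":255},{"x":0.15,"y":0,"z":0,"ax":0,"ay":0,"az":0,"claw":255}]'
python3 -m pendant '[{"x":0,"y":-0.1,"z":0,"ax":0,"ay":0,"az":0,"claw":255},{"x":0,"y":-0.1,"z":0,"ax":0,"ay":0,"az":0,"claw":255}]'
```

```text
clock: 9.05
tcp_pos: [0.6059, -0.2107, 0.19]
tcp_rot: [-0.936, -2.997, 0.0]
wrist_force: [-5.0, 3.8, 9.4]
grip_width: 0.0365
clock: 9.25
tcp_pos: [0.606, -0.2111, 0.19]
tcp_rot: [-0.936, -2.997, -0.002]
wrist_force: [-4.1, 6.1, 10.5]
grip_width: 0.0367
```

```bash
python3 -m pendant '[{"x":0,"y":0,"z":0.1,"ax":0,"ay":0,"az":0,"claw":255},{"x":0,"y":0,"z":0.1,"ax":0,"ay":0,"az":0,"claw":255}]'
python3 -m pendant '[{"x":0,"y":0,"z":0,"ax":0,"ay":0,"az":0,"claw":112},{"x":0,"y":0,"z":0,"ax":0,"ay":0,"az":0,"claw":112},{"x":0,"y":0,"z":0,"ax":0,"ay":0,"az":0,"claw":112},{"x":0,"y":0,"z":0,"ax":0,"ay":0,"az":0,"claw":112}]'
```

```text
clock: 9.45
tcp_pos: [0.6063, -0.2122, 0.1898]
tcp_rot: [-0.937, -2.998, 0.001]
wrist_force: [-1.1, 0.7, 0.3]
grip_width: 0.0366
clock: 9.85
tcp_pos: [0.6066, -0.2123, 0.1905]
tcp_rot: [0.937, 2.998, -0.001]
wrist_force: [0.3, 0.1, 0.6]
grip_width: 0.048
```

Released. Going straight up, then checking the fit once the arm is clear and on its way to the console.

```bash
python3 -m pendant '[{"x":0,"y":0,"z":1,"ax":0,"ay":0,"az":0,"claw":112},{"x":0,"y":0,"z":3,"ax":0,"ay":0,"az":0,"claw":112},{"x":0,"y":0,"z":6,"ax":0,"ay":0,"az":0,"claw":112},{"x":0,"y":0,"z":10,"ax":0,"ay":0,"az":0,"claw":112},{"x":-3,"y":4,"z":10,"ax":0,"ay":0,"az":0,"claw":112},{"x":-6,"y":8,"z":10,"ax":0,"ay":0,"az":0.1,"claw":112},{"x":-10,"y":12,"z":10,"ax":0,"ay":0,"az":0.2,"claw":112},{"x":-14,"y":15,"z":10,"ax":0,"ay":0,"az":0.3,"claw":112}]'
python3 -m pendant '[{"x":-2,"y":4,"z":0,"ax":0,"ay":0,"az":0.1,"claw":0},{"x":-3,"y":8,"z":0,"ax":0,"ay":0,"az":0.2,"claw":0},{"x":-3,"y":13,"z":0,"ax":0,"ay":0,"az":0.3,"claw":0},{"x":-3,"y":17,"z":0,"ax":0,"ay":0,"az":0.3,"claw":0},{"x":-3,"y":20,"z":0,"ax":0,"ay":0,"az":0.3,"claw":0},{"x":-3,"y":20,"z":0,"ax":0,"ay":0,"az":0.3,"claw":0}]'
python3 - <<'E'
from h import *
im=snap('top')[...,::-1];sc=snap('scene')[...,::-1];cv2.imwrite('pics/t6.png',im);cv2.imwrite('pics/sc6.png',sc)
a=cv2.resize(im[145:255,350:455],None,fx=4,fy=4,interpolation=cv2.INTER_CUBIC)
b=cv2.resize(sc[165:275,210:300],None,fx=4,fy=4,interpolation=cv2.INTER_CUBIC)
cv2.imwrite('pics/c6.png',np.hstack([a,b]))
g=im.astype(int).max(2)
m=((g[148:225,375:450]<45)*255).astype(np.uint8)
n,l,s,ct=cv2.connectedComponentsWithStats(m)
for i in range(1,n):
    if 60<s[i,4]: print(s[i],ct[i]+[375,148],onz('top',*(ct[i]+[375,148]),.203)[:2])
E
```

```text
clock: 10.65
tcp_pos: [0.4706, -0.0645, 0.2913]
tcp_rot: [0.471, 3.105, -0.0]
wrist_force: [-0.2, 0.0, 1.1]
grip_width: 0.0482
clock: 11.25
tcp_pos: [0.4413, 0.1371, 0.2916]
tcp_rot: [0.002, 3.14, 0.002]
wrist_force: [-0.2, 0.6, -0.1]
grip_width: 0.0851
[ 0  7  7 18 62] [376.53225806 162.32258065] [ 0.71696824 -0.16858509]
[ 16   7  15  15 160] [398.03125 162.00625] [ 0.71695787 -0.21876158]
[ 43   9  16  15 177] [425.84745763 163.83050847] [ 0.71175552 -0.2838839 ]
[  1  30  15  15 117] [383.29059829 184.82051282] [ 0.6639498 -0.1823041]
[ 29  32  15  15 153] [411.10457516 186.66013072] [ 0.65856502 -0.24687276]
[ 56  33  16  16 171] [438.68421053 188.50877193] [ 0.65321381 -0.31138691]
[ 14  56  15  14 109] [396.48623853 210.56880734] [ 0.60355046 -0.21062624]
[ 41  57  16  14 157] [423.9044586  211.61146497] [ 0.59992823 -0.27429271]
[60 58  7 19 76] [438.67105263 215.56578947] [ 0.59010433 -0.30845135]
```

View pics/c6.png

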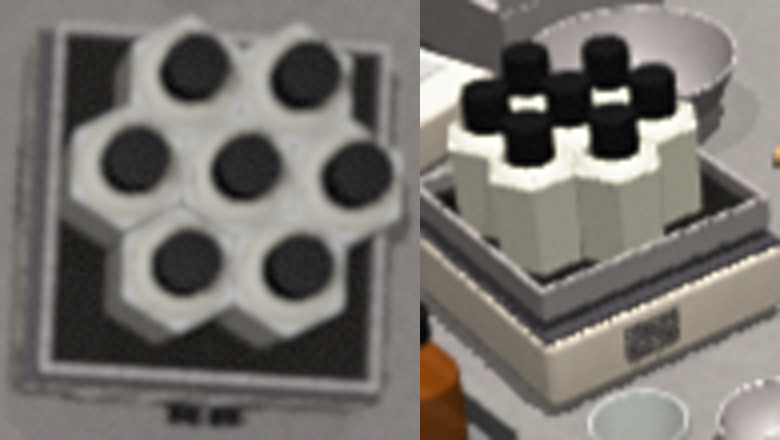

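```bash
python3 - <<'E'
from h import *
im=cv2.imread('pics/t6.png');g=im.astype(np.uint8).max(2)
G=cv2.resize(g[145:255,350:455],None,fx=8,fy=8,interpolation=cv2.INTER_CUBIC)
for th in(60,75,90):
    n,l,s,ct=cv2.connectedComponentsWithStats(((G<th)*255).astype(np.uint8));P={}
    for nm,uv in(('last',(396.5,211)),('front',(424,212)),('mid',(411,187)),('end',(383.3,185))):
        i=l[int((uv[1]-145+.5)*8),int((uv[0]-350+.5)*8)]
        c=(ct[i]+.5)/8-.5+[350,145];P[nm]=onz('top',*c,.203)[:2];print(nm,s[i,2:],c.round(2),P[nm].round(4),end=' ')
    print();print(th,{k:round(float(np.hypot(*(P[k]-P['last'])))*1000,1) for k in P})
E
```

```text
last [  130   125 12326] [396.2  210.46] [ 0.6038 -0.21  ] front [  132   122 12529] [423.98 211.6 ] [ 0.5999 -0.2745] mid [  131   126 12548] [411.07 186.62] [ 0.6587 -0.2468] end [  129   125 12337] [383.38 184.78] [ 0.6641 -0.1825] 
60 {'last': 0.0, 'front': 64.6, 'mid': 66.1, 'end': 66.2}
last [  135   130 13385] [396.29 210.41] [ 0.6039 -0.2102] front [  137   128 13517] [424.05 211.56] [ 0.6    -0.2746] mid [  137   131 13602] [411.16 186.58] [ 0.6588 -0.247 ] end [  134   130 13414] [383.43 184.73] [ 0.6642 -0.1826] 
75 {'last': 0.0, 'front': 64.6, 'mid': 66.0, 'end': 66.2}
last [  139   134 14321] [396.35 210.38] [ 0.604  -0.2103] front [  142   133 14457] [424.11 211.53] [ 0.6001 -0.2748] mid [  141   135 14565] [411.23 186.56] [ 0.6588 -0.2472] end [  138   135 14383] [383.49 184.68] [ 0.6643 -0.1828] 
90 {'last': 0.0, 'front': 64.6, 'mid': 66.0, 'end': 66.3}
```

```bash
python3 - <<'E'
from h import *
im=cv2.imread('pics/t6.png')
cv2.imwrite('pics/c7.png',cv2.resize(im[178:235,368:445],None,fx=10,fy=10,interpolation=cv2.INTER_CUBIC))
E
```

```text
(no output)
```

View pics/c7.png

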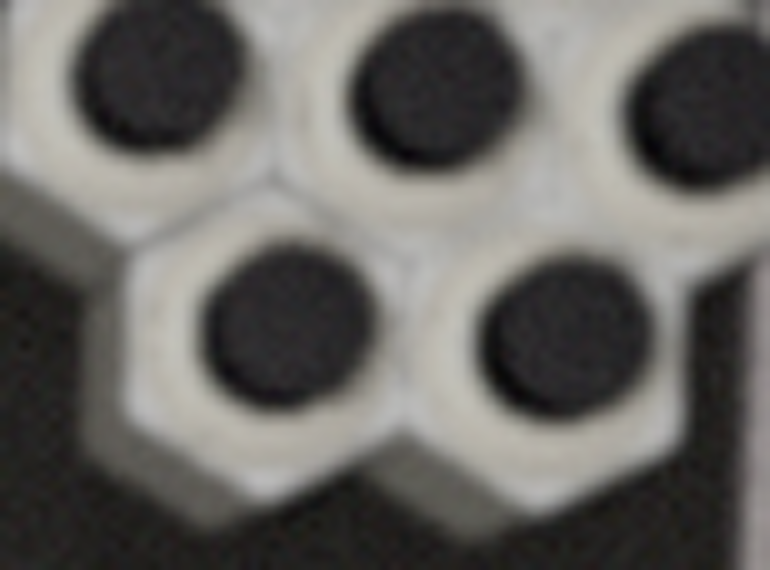

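Jar_last's centre distances are 64.6, 66.1 and 66.2 mm, under the 68 mm limit. Its flats are parallel to jar_front's to within a few hundredths of a radian, and the neighbours haven't moved. Next is the guard: pinch its side walls at about (0.563, 0.250).

```bash
python3 -m pendant '[{"x":3,"y":3,"z":0,"ax":0,"ay":0,"az":-0.045,"claw":0},{"x":6,"y":6,"z":0,"ax":0,"ay":0,"az":-0.045,"claw":0},{"x":9.5,"y":9,"z":0,"ax":0,"ay":0,"az":-0.045,"claw":0},{"x":12.2,"y":11.3,"z":-3,"ax":0,"ay":0,"az":-0.045,"claw":0},{"x":12.2,"y":11.3,"z":-7,"ax":0,"ay":0,"az":-0.045,"claw":0},{"x":12.2,"y":11.3,"z":-11,"ax":0,"ay":0,"az":-0.045,"claw":0},{"x":12.2,"y":11.3,"z":-13,"ax":0,"ay":0,"az":-0.045,"claw":0},{"x":12.2,"y":11.3,"z":-13,"ax":0,"ay":0,"az":-0.045,"claw":0}]'
python3 - <<'E'
from h import *
s=bot.get_state();p=s['tcp_pos'];print(p,s['tcp_rot'])
sc=snap('scene')[...,::-1];cv2.imwrite('pics/sc8.png',sc)
cv2.imwrite('pics/c8.png',cv2.resize(sc[220:330,335:445],None,fx=5,fy=5,interpolation=cv2.INTER_CUBIC))
h=np.array([.635,.2468]);f=np.array([-.999,.045]);l=np.array([.045,.999])
for nm,a,b,z in [('hood FL roof',.1,.024,.119),('FR roof',.1,-.024,.119),('BL roof',.008,.024,.119),('BR roof',.008,-.024,.119),('box back L',-.005,.06,.076),('box front L',.165,.06,.076),('box back R',-.005,-.06,.076),('BL roof bottom',.008,.024,.077)]:
    print(nm,np.round((proj('scene',(*(h+a*f+b*l),z))-[335,220])*5))
E
```

```text
clock: 12.15
tcp_pos: [0.5617, 0.2447, 0.1564]
tcp_rot: [-0.083, -3.133, 0.004]
wrist_force: [-0.1, 1.0, -0.3]
grip_width: 0.0852
[0.56169749 0.24472463 0.15641903] [-0.08263357 -3.13315123  0.0035307 ]
hood FL roof [326. 230.]
FR roof [261. 191.]
BL roof [211. 301.]
BR roof [147. 259.]
box back L [239. 406.]
box front L [442. 271.]
box back R [ 81. 298.]
BL roof bottom [207. 360.]
```

View pics/c8.png

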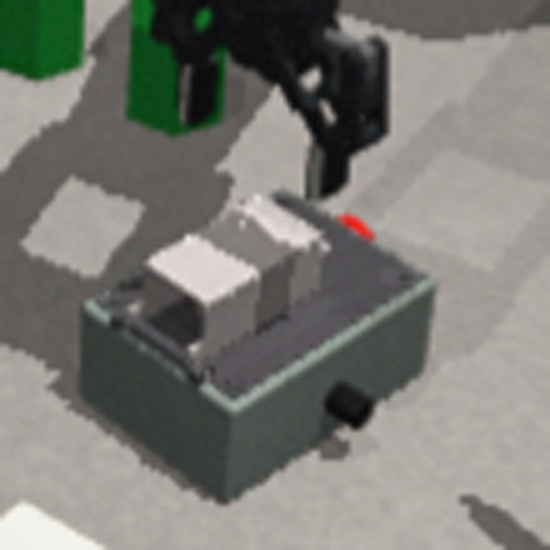

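The hood and box corners match my estimate within about 1 mm at the hood. Lower and pinch.

```bash
python3 -m pendant '[{"x":0,"y":0.3,"z":-2,"ax":0,"ay":0,"az":0,"claw":0},{"x":0.1,"y":0.3,"z":-4,"ax":0,"ay":0,"az":0,"claw":0},{"x":0.1,"y":0.3,"z":-5.5,"ax":0,"ay":0,"az":0,"claw":0},{"x":0.1,"y":0.3,"z":-6.3,"ax":0,"ay":0,"az":0,"claw":0},{"x":0.1,"y":0.3,"z":-6.8,"ax":0,"ay":0,"az":0,"claw":0},{"x":0.1,"y":0.3,"z":-6.8,"ax":0,"ay":0,"az":0,"claw":0}]'
```

```text
clock: 12.8
tcp_pos: [0.5648, 0.2499, 0.0926]
tcp_rot: [0.08, 3.14, -0.0]
wrist_force: [-0.5, 0.0, -0.3]
grip_width: 0.0853
```

```bash
python3 -m pendant '[{"x":-0.1,"y":0,"z":-0.6,"ax":0,"ay":0,"az":0,"claw":0},{"x":-0.1,"y":0,"z":-0.6,"ax":0,"ay":0,"az":0,"claw":0},{"x":-0.1,"y":0,"z":-0.6,"ax":0,"ay":0,"az":0,"claw":150},{"x":-0.1,"y":0,"z":-0.6,"ax":0,"ay":0,"az":0,"claw":150},{"x":-0.1,"y":0,"z":-0.6,"ax":0,"ay":0,"az":0,"claw":150},{"x":-0.1,"y":0,"z":-0.6,"ax":0,"ay":0,"az":0,"claw":150},{"x":-0.1,"y":0,"z":-0.6,"ax":0,"ay":0,"az":0,"claw":150},{"x":-0.1,"y":0,"z":-0.6,"ax":0,"ay":0,"az":0,"claw":150}]'
```

```text
clock: 13.6
tcp_pos: [0.5637, 0.2484, 0.0875]
tcp_rot: [-0.08, -3.14, 0.004]
wrist_force: [-3.9, -7.7, 7.7]
grip_width: 0.0474
```

```bash
python3 -m pendant '[{"x":0.44,"y":-0.1,"z":0.91,"ax":0,"ay":0,"az":0,"claw":150},{"x":1.01,"y":-0.15,"z":1.75,"ax":0,"ay":0,"az":0,"claw":150},{"x":1.67,"y":-0.2,"z":2.51,"ax":0,"ay":0,"az":0,"claw":150},{"x":2.43,"y":-0.2,"z":3.17,"ax":0,"ay":0,"az":0,"claw":150},{"x":2.43,"y":-0.2,"z":3.17,"ax":0,"ay":0,"az":0,"claw":150}]'
```

```text
clock: 14.1
tcp_pos: [0.5886, 0.247, 0.1185]
tcp_rot: [-0.08, -3.14, 0.003]
wrist_force: [-1.0, -5.7, -7.2]
grip_width: 0.047
```

```bash
python3 -m pendant '[{"x":0.84,"y":-0.05,"z":0.57,"ax":0,"ay":0,"az":0,"claw":150},{"x":1.75,"y":-0.1,"z":1.01,"ax":0,"ay":0,"az":0,"claw":150},{"x":2.7,"y":-0.15,"z":1.34,"ax":0,"ay":0,"az":0,"claw":150},{"x":3.69,"y":-0.2,"z":1.53,"ax":0,"ay":0,"az":0,"claw":150},{"x":4.7,"y":-0.25,"z":1.6,"ax":0,"ay":0,"az":0,"claw":150},{"x":5.71,"y":-0.3,"z":1.53,"ax":0,"ay":0,"az":0,"claw":150},{"x":6.63,"y":-0.35,"z":1.35,"ax":0,"ay":0,"az":0,"claw":150},{"x":6.63,"y":-0.35,"z":1.35,"ax":0,"ay":0,"az":0,"claw":150}]'
python3 - <<'E'
from h import *
sc=snap('scene')[...,::-1]
cv2.imwrite('pics/c9.png',cv2.resize(sc[190:330,335:445],None,fx=4,fy=4,interpolation=cv2.INTER_CUBIC))
E
```

```text
clock: 14.9
tcp_pos: [0.6538, 0.2434, 0.1317]
tcp_rot: [-0.08, -3.137, 0.003]
wrist_force: [-7.3, -6.2, -3.6]
grip_width: 0.0466
```

View pics/c9.png

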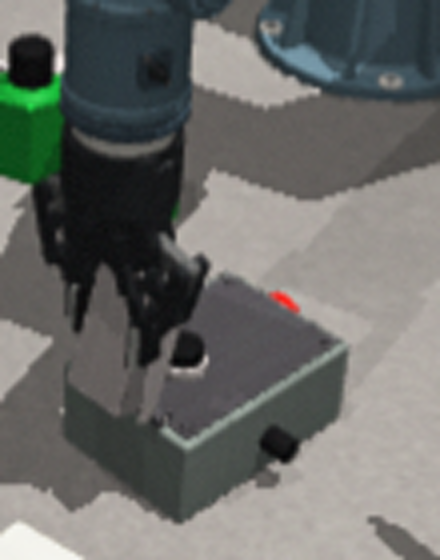

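The guard is past vertical, at about 80°, with the start button exposed at crop (187,352). Opening the fingers and withdrawing upward.

```bash
python3 -m pendant '[{"x":0,"y":0,"z":0,"ax":0,"ay":0,"az":0,"claw":0},{"x":0,"y":0,"z":0,"ax":0,"ay":0,"az":0,"claw":0},{"x":0,"y":0,"z":0,"ax":0,"ay":0,"az":0,"claw":0},{"x":0,"y":0,"z":0,"ax":0,"ay":0,"az":0,"claw":0},{"x":0,"y":0,"z":2,"ax":0,"ay":0,"az":0,"claw":0},{"x":0,"y":0,"z":5,"ax":0,"ay":0,"az":0,"claw":0},{"x":0,"y":0,"z":9,"ax":0,"ay":0,"az":0,"claw":0},{"x":0,"y":0,"z":12,"ax":0,"ay":0,"az":0,"claw":0}]'
python3 -m pendant '[{"x":-3,"y":0.2,"z":0,"ax":0,"ay":0,"az":0,"claw":255},{"x":-7,"y":0.4,"z":0,"ax":0,"ay":0,"az":0,"claw":255},{"x":-7,"y":0.5,"z":0,"ax":0,"ay":0,"az":0,"claw":255},{"x":-7,"y":0.5,"z":0,"ax":0,"ay":0,"az":0,"claw":255},{"x":-7,"y":0.5,"z":0,"ax":0,"ay":0,"az":0,"claw":255},{"x":-7,"y":0.5,"z":0,"ax":0,"ay":0,"az":0,"claw":255},{"x":-7,"y":0.5,"z":0,"ax":0,"ay":0,"az":0,"claw":255}]'
python3 - <<'E'
from h import *
sc=snap('scene')[...,::-1]
cv2.imwrite('pics/c10.png',cv2.resize(sc[190:330,335:445],None,fx=4,fy=4,interpolation=cv2.INTER_CUBIC))
h=np.array([.635,.2468]);f=np.array([-.999,.045]);q=h+.052*f;print(q,(proj('scene',(*q,.098))-[335,190])*4)
E
```

```text
clock: 15.75
tcp_pos: [0.655, 0.2449, 0.2548]
tcp_rot: [0.079, 3.138, 0.001]
wrist_force: [0.3, 0.3, 0.1]
grip_width: 0.0854
clock: 16.45
tcp_pos: [0.5852, 0.2493, 0.2516]
tcp_rot: [0.081, 3.14, 0.0]
wrist_force: [-0.6, 0.2, 0.7]
grip_width: 0.0001
[0.583052 0.24914 ] [185.56859139 340.28742009]
```

View pics/c10.png

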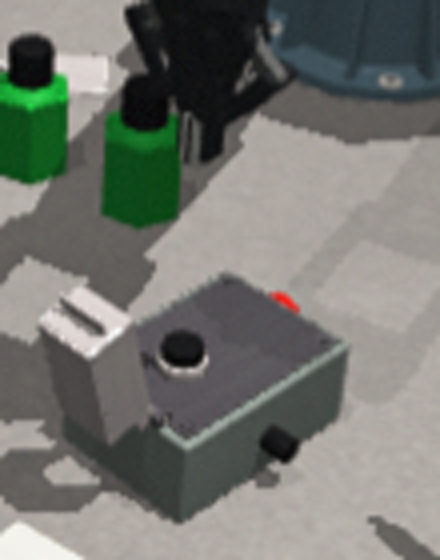

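The guard is fully open and staying there. The button top is at (184,342), predicted (186,340). Pressing it.

```bash
python3 -m pendant '[{"x":-0.2,"y":0,"z":-4,"ax":0,"ay":0,"az":0,"claw":255},{"x":-0.2,"y":0,"z":-8,"ax":0,"ay":0,"az":0,"claw":255},{"x":-0.2,"y":0,"z":-11,"ax":0,"ay":0,"az":0,"claw":255},{"x":-0.2,"y":0,"z":-13,"ax":0,"ay":0,"az":0,"claw":255},{"x":-0.2,"y":0,"z":-14,"ax":0,"ay":0,"az":0,"claw":255},{"x":-0.2,"y":0,"z":-14,"ax":0,"ay":0,"az":0,"claw":255}]'
python3 -m pendant '[{"x":0,"y":0,"z":-0.5,"ax":0,"ay":0,"az":0,"claw":255},{"x":0,"y":0,"z":-1,"ax":0,"ay":0,"az":0,"claw":255},{"x":0,"y":0,"z":-1.3,"ax":0,"ay":0,"az":0,"claw":255},{"x":0,"y":0,"z":-1.6,"ax":0,"ay":0,"az":0,"claw":255},{"x":0,"y":0,"z":-1.6,"ax":0,"ay":0,"az":0,"claw":255}]'
```

```text
clock: 17.1
tcp_pos: [0.5815, 0.2492, 0.11]
tcp_rot: [-0.08, -3.138, 0.001]
wrist_force: [-0.4, 0.4, 1.1]
grip_width: 0.0
clock: 17.6
tcp_pos: [0.5827, 0.2496, 0.0961]
tcp_rot: [0.08, 3.14, 0.0]
wrist_force: [0.0, -1.2, 2.9]
grip_width: -0.0003
```

Contact is at about 0.098 m, with 2.9 N. Going on to the end stop in small steps.

```bash
python3 -m pendant '[{"x":0,"y":0,"z":-0.2,"ax":0,"ay":0,"az":0,"claw":255},{"x":0,"y":0,"z":-0.4,"ax":0,"ay":0,"az":0,"claw":255},{"x":0,"y":0,"z":-0.5,"ax":0,"ay":0,"az":0,"claw":255},{"x":0,"y":0,"z":-0.5,"ax":0,"ay":0,"az":0,"claw":255}]'
python3 -m pendant '[{"x":0,"y":0,"z":-0.1,"ax":0,"ay":0,"az":0,"claw":255},{"x":0,"y":0,"z":-0.2,"ax":0,"ay":0,"az":0,"claw":255},{"x":0,"y":0,"z":-0.2,"ax":0,"ay":0,"az":0,"claw":255}]'
```

```text
clock: 18.0
tcp_pos: [0.5827, 0.2497, 0.0912]
tcp_rot: [0.08, 3.14, 0.0]
wrist_force: [-0.9, -0.8, 6.2]
grip_width: 0.0
clock: 18.3
tcp_pos: [0.5828, 0.2497, 0.0909]
tcp_rot: [0.079, 3.139, 0.0]
wrist_force: [-5.4, -1.1, 15.9]
grip_width: -0.0002
```

The button is at its hard stop: 7 mm down, with force jumping to 16 N. Withdrawing up and towards the robot, then a final look.

```bash
python3 -m pendant '[{"x":0,"y":0,"z":1,"ax":0,"ay":0,"az":0,"claw":255},{"x":0,"y":0,"z":4,"ax":0,"ay":0,"az":0,"claw":255},{"x":0,"y":0,"z":9,"ax":0,"ay":0,"az":0,"claw":255},{"x":-4,"y":0,"z":14,"ax":0,"ay":0,"az":0,"claw":255},{"x":-8,"y":0,"z":15,"ax":0,"ay":0,"az":0,"claw":255},{"x":-11,"y":0,"z":15,"ax":0,"ay":0,"az":0,"claw":255},{"x":-11,"y":0,"z":15,"ax":0,"ay":0,"az":0,"claw":255}]'
python3 - <<'E'
from h import *
im=snap('top')[...,::-1];sc=snap('scene')[...,::-1]
a=cv2.resize(im[130:350,60:540],(800,367),interpolation=cv2.INTER_CUBIC);b=sc[170:330,180:500];b=cv2.resize(b,(460,230))
o=np.zeros((600,800,3),np.uint8);o[:367]=a;o[369:599,:460]=b;cv2.imwrite('pics/c11.png',o)
g=im.max(2);G=cv2.resize(g[145:255,350:455],None,fx=8,fy=8,interpolation=cv2.INTER_CUBIC)
n,l,s,ct=cv2.connectedComponentsWithStats(((G<75)*255).astype(np.uint8));P={}
for nm,uv in(('last',(396.5,211)),('front',(424,212)),('mid',(411,187)),('end',(383.3,185))):
    c=(ct[l[int((uv[1]-144.5)*8),int((uv[0]-349.5)*8)]]+.5)/8-.5+[350,145];P[nm]=onz('top',*c,.203)[:2]
print({k:round(float(np.hypot(*(P[k]-P['last'])))*1000,1) for k in P})
E
```

```text
clock: 19.0
tcp_pos: [0.4688, 0.25, 0.239]
tcp_rot: [-0.077, -3.14, -0.0]
wrist_force: [0.5, 1.2, -0.6]
grip_width: -0.0002
{'last': 0.0, 'front': 64.6, 'mid': 66.1, 'end': 66.2}
```

```bash
python3 - <<'E'
from h import *
sc=snap('scene')[...,::-1];o=cv2.resize(sc[190:330,335:445],None,fx=4,fy=4,interpolation=cv2.INTER_CUBIC)
d=cv2.absdiff(o,cv2.imread('pics/c10.png'))
print('guard diff',d[280:440,40:150].mean(),'button diff',d[320:380,150:215].mean())
print(bot.sign_off())
E
```

```text
guard diff 12.635681818181817 button diff 2.482051282051282
the job is handed in; nothing more can be done
None
```

I finished all three steps in order and handed the job in at about 19 s of the 64 s allowed. The last picture check on the guard was inconclusive.

- **Jar:** I set jar_last down on the mat, slid it home and released it there. The final top view puts its centre 64.6, 66.1 and 66.2 mm from jar_front, jar_mid and jar_end (limit 68 mm). Its flats were parallel to jar_front's to within a few hundredths of a radian. The packed-jar cap positions I compared had not moved measurably.
- **Guard:** I pinched it, swung it to about 80° and let go. A picture then showed it fallen fully open with nothing touching it.
- **Start button:** I pressed it with the closed fingers to its hard stop. Travel was about 7 mm, and the force jumped from 6 N to 16 N. I then withdrew clear of it.

**Checks that were incomplete or disagreed:**
- I had used up the 12-picture viewing limit, so I could not look at the final scene.
- Instead I compared pixels with the picture taken before pressing. The button area was nearly unchanged (mean difference 2.5), but the guard area differed more (12.6). That could be the arm's shadow having shifted, but I did not confirm it. Nothing came near the guard after it opened, and there were no unexpected forces.
- I did not check the bowls, beaker, sprayer or scraper at the end. The arm's path kept away from them.

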